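Feed a heel block between the cheeks of the heel fixture

ROBOT

A 6-joint arm with a two-finger parallel gripper is mounted at the origin on the work surface. World frame = base frame: x ahead of the robot, y to its left, z up, the work surface at z = 0. Lengths are in m, angles in rad, forces in N, time in s.
With the tool pointing down it reaches from about 0.3 to 0.95 m from the base axis. Payload 3.1 kg.
Tool frame: the origin (TCP) lies between the finger pads; the fingertips stand 22 mm ahead of it and the grasp point (between the pads) lies 3 mm ahead of it; z points along the fingers, y is the line along which they close (so a half turn about z gives the same grasp; the last joint's range is limited). The gripper opens to 85 mm and grips with 20 to 120 N. Pads are 22 mm wide; open, the fingers measure 114 mm over their backs; the gripper's body (76 mm by 85 mm) begins 54 mm behind the grasp point. The pads swing forward as they close: fully open they stand 13 mm farther back than shut.
Start: joints at [-1.3, 0.308, 1.634, -0, 1.2, -0.07], TCP at [0.209, -0.589, 0.253] pointing down, gripper open.
Joint ranges: [-3.06, 3.06], [-0.79, 1.96], [0.05, 2.63], [-1.19, 4.34], [0.05, 2.64], [-2.94, 2.94]. Speed limits (rad/s): [2.79, 2.79, 3.14, 3.14, 3.14, 3.14].

INTERFACE

Orientations are given as a unit quaternion [w, x, y, z].
In Python, from workcell import state, capture, close_job gives the robot as it stands.
- The arm moves only by the shell command python3 -m jog 'ROWS' [OPENING] [FORCE]. ROWS is JSON, a list of rows, each a list of 2 entries, a list of its own where there are three numbers: the shift along the tool's x, y, z as a fraction of full scale, then the turn, a rotation vector about the tool's x, y, z as a fraction of full scale. In form: [[[tx, ty, tz], [rx, ry, rz]], ...]. A call has 1 to 8 rows; each row is the pose to reach, as a shift and turn from the pose commanded when the call began, along the tool's axes at that moment; what a row does not reach only later rows make up. Full scale, the value 1, is 0.2 m for a shift and 120 degrees for a turn. A row lasts 1/8 s, in which the tool goes at most 62.5 mm and 10.7 degrees, less where a joint would pass 70% of its speed; a pose out of reach is approached as far as the arm can. A call with a number of a shift or a turn outside -1 to 1 is refused whole. A call with a gripper value outside its range is refused whole. OPENING is the opening, from 0 (shut) to 1 (fully open), set as the call begins (- or left out, the last holds). The fingers move at their own pace and stop on an object; FORCE is the grip in N (left out, the last holds). Time passes only in rows, so rows that repeat a pose let the fingers close. It gives the time, the measured TCP pose, the force, the opening and the grip force at its end, in the units of the state.
- state(): the state, without advancing time (a new reading comes with each control period).
- capture(name): name is "side" or "top" or "wrist"; returns a dict with "frame" (480x640x3 uint8, blue, green, red), "z_map" (480x640 float32, m along the optical axis (not along the pixel's ray), 0 where there is no reading), "K" (3x3 intrinsics, pixels), "view" (4x4, takes a point from world to camera coordinates); the wrist camera has in their place "hand_eye" (4x4, takes a point from camera to tool coordinates, whose origin is the TCP and whose axes are the flange's). Camera axes: x right, y down, z forward; pixel columns grow to the right and rows downward; lengths in m; the calibration is good to about 2 mm. The wrist camera is an equidistant fisheye: a pixel r from the principal point sees the ray r / f radians off the axis. A picture is of the moment at which its call begins: read the wrist's pose just before it.
- close_job(): hands the job in; it is judged then, once.
The state is a dict: "t": time; "joint_positions": joint angles; "qd": joint speeds; "joint_efforts": joint torques, N m; "tcp_pos": TCP position; "tcp_rot": TCP orientation; "contact_force": force on the tool from outside, world axes, zero at the start; "moment": the same for the moment, N m; "finger_gap": opening from 0.0 (shut) to 1.0 (fully open); "gripper_force": force on a finger pad.
Only numpy, scipy, OpenCV 4.12 (cv2) and the standard library are available. Lean on these libraries where they do the work, as an engineer would, in place of code of your own. Each camera call takes 0.05 s, during which the arm holds its last target. There are 200 camera calls.

TASK

Push the tan heel block along the bench, round end first, through the narrow gap between the two blue cheeks of the heel fixture and on until its round end is fully home against the orange-padded back stop. Only push it: keep it flat on the bench, never lift or tip it. Leave everything else on the bench where it is.

Things in the scene. Friction and masses are not known exactly. Their poses are not given: they have to be found in the camera images.
- heel: Loose tan D-shaped shoe heel block, thin black underside, about 0.12 kg, 64 mm wide (x), 76 mm long (y), 25 mm high (z). Origin at the centre of its underside. Flat end at y = -38 mm, straight sides up to y = +6 mm, then a half round of radius 32 mm. Starts short of the gap, up to 35 mm off the gap's middle line and turned up to 0.4 rad from it, round end roughly towards the gap.
- heel_nose (a point): Tip of the tan heel block's round end, at y = +38 mm of the block, half way up its height.
- fixture: Heel fixture, fixed to the bench; place and yaw differ each time. Origin on the bench in the middle of the gap; its y axis is the feed direction, z up. Two blue cheeks 40 mm high stand at x = +-35 to +-61 mm (gap 70 mm), from y = -18 mm (rounded ends, radius 13 mm) to +18 mm. Behind them steel rails 14 mm high, inner faces at x = +-38 mm, run to the back stop. The bench surface is bare throughout.
- stop_face (a point): Middle of the orange pad's face on the fixture's back stop, at x = 0, y = +110 mm, z = 15 mm of the fixture; pad 60 mm wide, stop 30 mm high. A heel block that is home has its own origin at y = +72 mm of the fixture.
- spare_heel: Loose charcoal black heel block, same shape as the tan one, lying right beside the fixture, on its +x side; to be left alone.
- polish_tin: Loose red round tin, 72 mm across, 24 mm high, beside the fixture on its -x side; origin at the centre of its underside; to be left alone.
- hammer: Loose hammer, 260 mm long, lying on the right of the bench; to be left alone.
- brush: Loose brush, 190 mm long, lying on the left near the robot; to be left alone.
- jar: Loose amber jar with black lid, 64 mm across, 85 mm high, on the left; origin at the centre of its underside; to be left alone.
- bottle: Loose white bottle with blue cap, 44 mm across, 120 mm high, at the far left; origin at the centre of its underside; to be left alone.
- screwdriver: Loose screwdriver with a green handle, 160 mm long, lying at the far right; to be left alone.
Not all that is in view belongs to the job. Of the things that look like the heel, the larger one is meant. Leave any red look-alike of the fixture alone.

How it is judged:
By the outcome, as a careful person would: the job done as asked, in the order asked, and still so for the second after the job is handed in, with the robot touching nothing.
It also fails if it takes over 48 s, if anything falls off the work surface, if the arm or the gripper's body presses on something with over 40 N, if the wrist force passes 120 N, or if a joint passes its speed limit or range.

## Working session

There is one attempt and no reset: what is moved stays moved. The work goes in short steps, Python scripts to look and compute and a shell command to move; the robot and the scene stay as the last step left them, time stands still between calls to the robot, and variables do not carry over. Pictures are saved under pics/ and viewed, at most 13 in all, crops included, and the job is handed in when it is done.

```bash
mkdir -p pics
python3 - <<'E'
from workcell import state,capture
import cv2,numpy as np
s=state();print(s)
for n in("top","side"):
    c=capture(n);cv2.imwrite(f"pics/{n}0.png",c["frame"]);np.savez(f"{n}0.npz",**c);print(c["K"],c["view"])
E
```

```text
{'t': 0.0, 'joint_positions': array([-1.29970715e+00,  3.08981455e-01,  1.63522488e+00, -1.06761883e-05,
        1.19968332e+00, -6.96814501e-02]), 'qd': array([-2.17380006e-03, -7.70486900e-05, -3.05830848e-03,  5.71716661e-04,
        3.50698560e-04, -1.00841090e-03]), 'joint_efforts': array([-1.12606023e-03, -4.15255272e+01, -2.76666874e+01, -8.48115724e-05,
        1.02331609e-02,  8.11786265e-06]), 'tcp_pos': array([ 0.20865533, -0.58830963,  0.25204342]), 'tcp_rot': array([-1.14218276e-03,  9.85518527e-01,  1.69563896e-01, -1.20410416e-04]), 'contact_force': array([1.12977218, 1.02508467, 0.0204891 ]), 'moment': array([ 0.00461265,  0.02104156, -0.00948171]), 'gripper_force': 0.0, 'finger_gap': 0.9970459682299875}
[[468.63646671   0.         316.6347786 ]
 [  0.         468.63646671 234.0084758 ]
 [  0.           0.           1.        ]] [[ 0.07883724 -0.99688417 -0.00257732 -0.0736301 ]
 [-0.97250457 -0.07634039 -0.22001591  0.52745145]
 [ 0.21913362  0.01985191 -0.97549288  1.14437974]
 [ 0.          0.          0.          1.        ]]
[[594.47187894   0.         317.21266536]
 [  0.         594.47187894 237.6541365 ]
 [  0.           0.           1.        ]] [[ 8.78264084e-01 -4.78173875e-01 -1.39405155e-03 -4.86384200e-01]
 [-2.81137519e-01 -5.14003897e-01 -8.10408347e-01  1.84056535e-01]
 [ 3.86799552e-01  7.12144465e-01 -5.85863779e-01  1.48948393e+00]
 [ 0.00000000e+00  0.00000000e+00  0.00000000e+00  1.00000000e+00]]
```

View pics/top0.png

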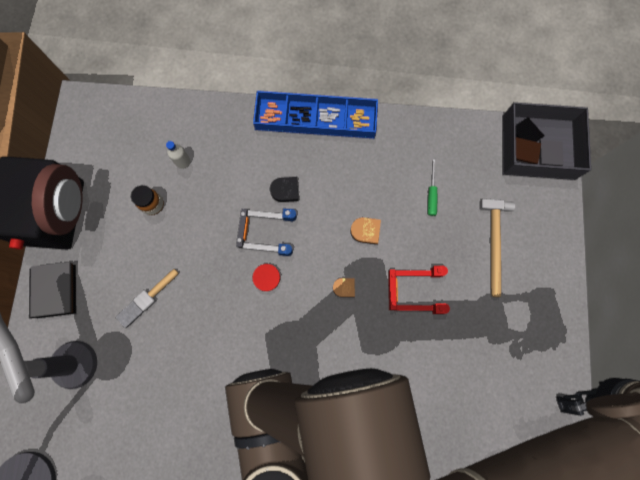

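Heel candidates are the large tan block at (366,230), the small tan one at (345,287) and the charcoal one at (285,188). The fixture is either the blue-cheeked one at (267,231) or the red look-alike at (415,290). I choose the large tan block and the blue fixture, and check both in a close crop.

Run:
```python
import cv2
a=cv2.imread("pics/top0.png")[165:315,220:420]
cv2.imwrite("pics/c1.png",cv2.resize(a,None,fx=4,fy=4,interpolation=cv2.INTER_CUBIC))
```

```text
(no output)
```

View pics/c1.png

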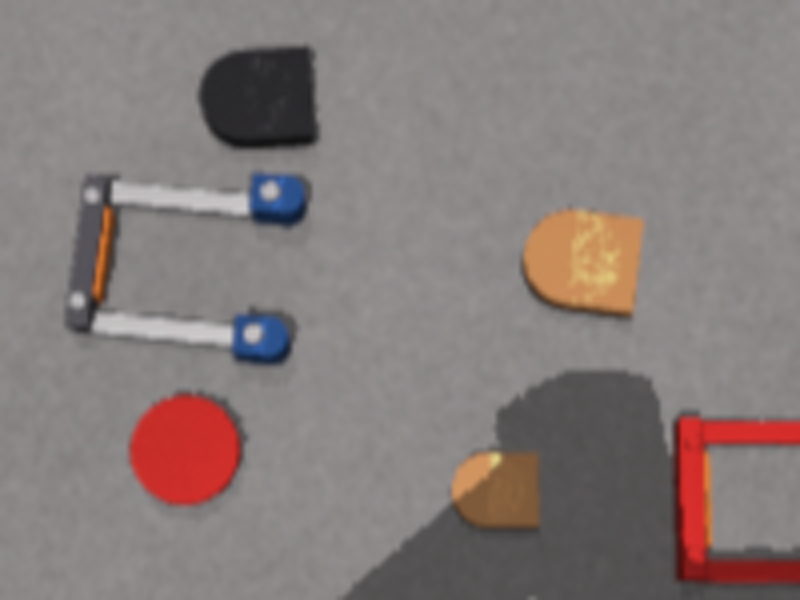

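The crop confirms the large tan block (crop 585,260), with its round end to the left facing the gap. The blue cheeks are at crop (278,198) and (263,337), and the orange pad is at crop (105,255). Next I fit the poses.

```bash
cat > h.py <<'E'
import numpy as np,cv2
from scipy.optimize import minimize
def cloud(c):
    v,u=np.mgrid[:480,:640];z=c["z_map"].astype(float);K=c["K"]
    P=np.stack([(u-K[0,2])/K[0,0]*z,(v-K[1,2])/K[1,1]*z,z],-1)
    V=c["view"];return (P-V[:3,3])@V[:3,:3]   # world points
def onplane(c,uv,h):
    V=c["view"];R=V[:3,:3];o=-R.T@V[:3,3]
    d=np.c_[(np.asarray(uv,float)-c["K"][:2,2])/c["K"][0,0],np.ones(len(uv))]@R
    return (o+d*((h-o[2])/d[:,2])[:,None])[:,:2]
def hsv(c): return cv2.cvtColor(c["frame"],cv2.COLOR_BGR2HSV)
def heel_sd(q): # signed distance to D outline, q in heel frame (2D)
    x,y=np.abs(q[:,0]),q[:,1]
    return np.where(y>6/1e3,np.hypot(x,y-.006)-.032,np.maximum(x-.032,-.038-y))
def rot(a): return np.array([[np.cos(a),-np.sin(a)],[np.sin(a),np.cos(a)]])
def fit_heel(c,lo,hi):
    H=hsv(c);P=cloud(c)
    m=((H[...,0]>5)&(H[...,0]<28)&(H[...,1]>70)&(P[...,2]>.015)&(P[...,2]<.035)&(P[...,0]>lo[0])&(P[...,0]<hi[0])&(P[...,1]>lo[1])&(P[...,1]<hi[1])).astype(np.uint8)
    m=cv2.morphologyEx(m,cv2.MORPH_CLOSE,np.ones((5,5),np.uint8))
    n,l,s,cc=cv2.connectedComponentsWithStats(m);k=1+s[1:,4].argmax()
    ct=max(cv2.findContours((l==k).astype(np.uint8),0,cv2.CHAIN_APPROX_NONE)[0],key=len)[:,0]
    w=onplane(c,ct,.025);print("h",np.median(P[...,2][l==k]),"n",s[k,4])
    f=lambda p:np.sum(np.abs(heel_sd((w-p[:2])@rot(p[2]))+.001))
    return min((minimize(f,[*w.mean(0),a],method="Nelder-Mead",options=dict(xatol=1e-5,fatol=1e-7,maxiter=2000)) for a in np.linspace(-.8,.8,5)),key=lambda r:r.fun)
E
python3 - <<'E'
from h import *
c=dict(np.load("top0.npz"));P=cloud(c);H=hsv(c)
print("bench z",np.median(P[320:360,150:220,2]))
r=fit_heel(c,onplane(c,[[400,260]],0)[0]-[0,0],onplane(c,[[330,200]],0)[0]);print("heel",r.x,r.fun)
for nm,(u0,u1,v0,v1) in dict(plus=(275,305,200,225),minus=(270,300,235,262)).items():
    h=H[v0:v1,u0:u1];p=P[v0:v1,u0:u1]
    m=(h[...,0]>95)&(h[...,0]<130)&(h[...,1]>90)
    vv,uu=np.nonzero(m&(p[...,2]>.03));w=onplane(c,np.c_[uu+u0,vv+v0],.04)
    print(nm,len(w),np.median(p[m][:,2]),cv2.minAreaRect((w*1e3).astype(np.float32)),w.mean(0))
m=np.zeros((480,640),bool);m[200:260,235:255]=1
m&=(H[...,0]>5)&(H[...,0]<22)&(H[...,1]>150)
vv,uu=np.nonzero(m);w=onplane(c,np.c_[uu,vv],.02);print("pad",len(w),w.mean(0),cv2.minAreaRect((w*1e3).astype(np.float32)))
# rail inner/other edges from enlarged crop, crop/4+(220,165)
f=lambda q,h:onplane(c,[[x/4+220-.375,y/4+165-.375] for x,y in q],h).round(4).tolist()
print("rail +inner",f([(113,205),(248,215)],.014));print("rail -inner",f([(97,312),(232,322)],.014))
print("bolts",f([(270,190),(253,333)],.042),f([(93,193),(78,300)],.032),"padtop",f([(111,209),(97,300)],.028))
E
```

```text
bench z -0.0015743081805108593
h 0.023149547496157614 n 639
heel [ 0.56044765 -0.1569107  -0.06750962] 0.0718442892787338
plus 99 0.037404038629595376 ((583.97607421875, 45.31092071533203), (27.260334014892578, 31.893856048583984), 4.480000019073486) [0.58415255 0.04524401]
minus 106 0.037703357032736334 ((489.6451416015625, 48.155494689941406), (26.357694625854492, 33.63953399658203), 4.491713047027588) [0.48843552 0.04743778]
pad 61 [0.54073641 0.15884267] ((541.9727172851562, 158.76759338378906), (7.180539131164551, 60.46502685546875), 88.45719909667969)
rail +inner [[0.577, 0.1572], [0.5772, 0.0661]]
rail -inner [[0.5031, 0.1597], [0.5034, 0.0697]]
bolts [[0.5881, 0.0504], [0.4919, 0.0525]] [[0.5796, 0.1682], [0.5067, 0.1698]] padtop [[0.5706, 0.1558], [0.5084, 0.1581]]
```

```bash
python3 -m jog '[[[1,-0.5,0],[0,0,0]],[[1,-0.5,0],[0,0,0]],[[1,-0.5,0],[0,0,0]],[[1,-0.5,0],[0,0,0]],[[1,-0.5,0],[0,0,0]]]' 0.25 && python3 -m jog '[[[1,-0.5,0.2],[0,0,-0.08]],[[1,-0.5,0.2],[0,0,-0.16]],[[1,-0.5,0.2],[0,0,-0.24]],[[1,-0.5,0.2],[0,0,-0.32]],[[1,-0.5,0.2],[0,0,-0.4]],[[1,-0.5,0.2],[0,0,-0.48]],[[1,-0.5,0.2],[0,0,-0.555]],[[1,-0.5,0.2],[0,0,-0.555]]]'
cat >> h.py <<'E'
def Rq(q):
    from scipy.spatial.transform import Rotation as T
    return T.from_quat([q[1],q[2],q[3],q[0]]).as_matrix()
def togo(s,x,y,z,head): # fractions to put TCP at x,y,z with tool x at world angle head
    R=Rq(s["tcp_rot"]);a=np.arctan2(R[1,0],R[0,0])
    d=R.T@(np.array([x,y,z])-s["tcp_pos"])
    print("tool ang",a.round(4),"shift",(d/.2).round(3),"turn z",round(-(head-a)/np.radians(120),3))
E
python3 - <<'E'
from h import *
from workcell import state,capture
s=state();print(s["tcp_pos"],s["t"],s["joint_positions"].round(2));togo(s,.5555,-.235,.12,np.pi/2-.0675)
c=capture("wrist");np.savez("w1.npz",**c,**{k:s[k] for k in("tcp_pos","tcp_rot")});cv2.imwrite("pics/w1.png",c["frame"])
c=capture("top");np.savez("top1.npz",**c);print(fit_heel(c,(.5,-.23),(.65,-.08)))
E
```

```text
t: 0.72
tcp_pos: [0.3654, -0.4256, 0.2527]
tcp_rot: [-0.001, 0.985, 0.172, -0.0]
contact_force: [0.0, -1.2, -0.8]
finger_gap: 0.246
gripper_force: 0.0
t: 1.72
tcp_pos: [0.5185, -0.2678, 0.2129]
tcp_rot: [-0.0, 0.732, 0.682, -0.0]
contact_force: [1.0, 0.3, 0.0]
finger_gap: 0.252
gripper_force: 0.0
[ 0.51847566 -0.26781632  0.21287813] 1.725 [-0.55  0.27  1.77 -0.    1.1  -0.48]
tool ang 1.5003 shift [0.177 0.173 0.464] turn z -0.001
h 0.02326733464927961 n 638
       message: Optimization terminated successfully.
       success: True
        status: 0
           fun: 0.07049897274601774
             x: [ 5.607e-01 -1.569e-01 -7.871e-02]
           nit: 109
          nfev: 200
 final_simplex: (array([[ 5.607e-01, -1.569e-01, -7.871e-02],
                       [ 5.607e-01, -1.569e-01, -7.871e-02],
                       [ 5.607e-01, -1.569e-01, -7.872e-02],
                       [ 5.607e-01, -1.569e-01, -7.871e-02]]), array([ 7.050e-02,  7.050e-02,  7.050e-02,  7.050e-02]))
```

View pics/w1.png

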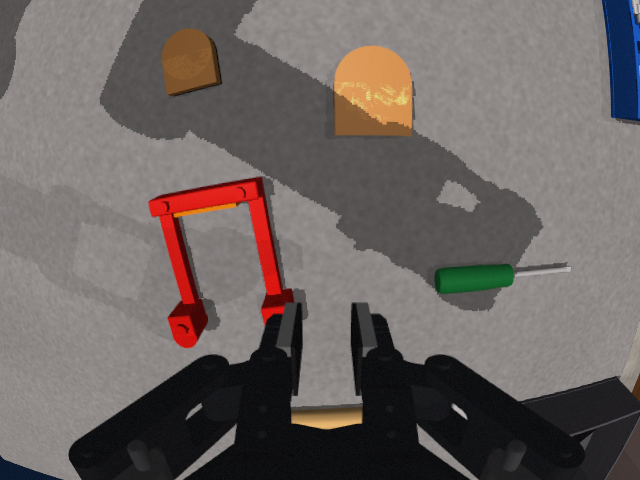

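The wrist view shows the tan block at about (373,95), with its flat edge from (335,135) to (412,135) square to the fingers. The red look-alike is clear to the left. I cross-check the heel pose from these pixels, then descend behind it.

```bash
cat >> h.py <<'E'
def wplane(c,uv,h): # wrist fisheye pixels -> world plane z=h
    d=np.asarray(uv,float)-c["K"][:2,2];r=np.hypot(*d.T);th=r/c["K"][0,0]
    ray=np.c_[d/r[:,None]*np.sin(th)[:,None],np.cos(th)]
    T=c["hand_eye"];R=Rq(c["tcp_rot"]);o=c["tcp_pos"]+R@T[:3,3];ray=ray@(R@T[:3,:3]).T
    return (o+ray*((h-o[2])/ray[:,2])[:,None])[:,:2]
E
python3 - <<'E'
from h import *
c=dict(np.load("w1.npz"));w=wplane(c,[[335,135],[412,135],[373,45],[335,80],[412,80]],.025);print(w.round(4))
H=cv2.cvtColor(c["frame"],cv2.COLOR_BGR2HSV)
m=((H[...,0]>5)&(H[...,0]<28)&(H[...,1]>90)).astype(np.uint8);m[:, :310]=0;m[:,440:]=0;m[160:]=0
ct=max(cv2.findContours(m,0,cv2.CHAIN_APPROX_NONE)[0],key=len)[:,0];w=wplane(c,ct,.025)
f=lambda p:np.sum(np.abs(heel_sd((w-p[:2])@rot(p[2]))))
r=minimize(f,[.56,-.157,-.07],method="Nelder-Mead",options=dict(xatol=1e-5,fatol=1e-7));print(r.x,r.fun/len(w))
E
python3 -m jog '[[[0,0.18,0.5],[0,0,0]],[[0.1,0.18,0.5],[0,0,0]],[[0.1,0.18,0.91],[0,0,0]],[[0.1,0.18,0.91],[0,0,0]],[[0.1,0.18,0.91],[0,0,0]],[[0.1,0.18,0.91],[0,0,0]]]'
python3 - <<'E'
from h import *
from workcell import state,capture
s=state();print(s["tcp_pos"],s["t"])
c=capture("wrist");np.savez("w2.npz",**c,**{k:s[k] for k in("tcp_pos","tcp_rot")});cv2.imwrite("pics/w2.png",c["frame"])
E
```

```text
[[ 0.5303 -0.1939]
 [ 0.5944 -0.1968]
 [ 0.5665 -0.1196]
 [ 0.5334 -0.1481]
 [ 0.5969 -0.1502]]
[ 0.5640005  -0.15759051 -0.06824922] 0.0003197267903914618
t: 2.58
tcp_pos: [0.5582, -0.2508, 0.0338]
tcp_rot: [0.002, 0.731, 0.682, 0.001]
contact_force: [0.5, -1.3, 0.5]
finger_gap: 0.25
gripper_force: 0.0
[ 0.55821168 -0.2507937   0.03382063] 2.575
```

View pics/w2.png

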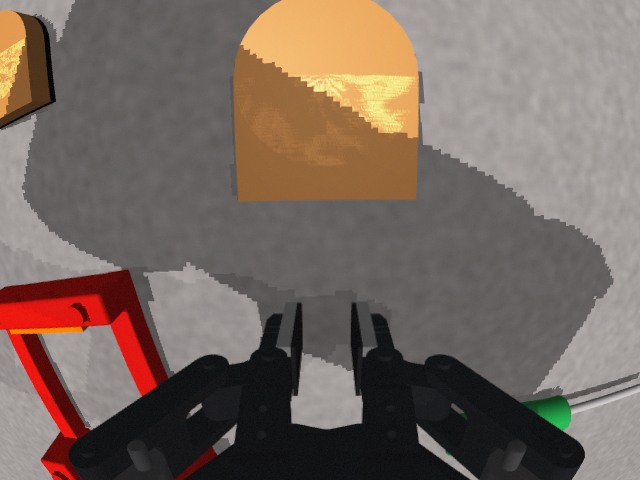

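The wrist view shows the heel's midline at column 326, in line with the fingers, and its flat edge at row 200. Next I lower a little and move forward to seat both fingers on the flat end.

```bash
python3 -m jog '[[[0.05,0,0.03],[0,0,0]],[[0.1,0,0.03],[0,0,0]],[[0.15,0,0.03],[0,0,0]],[[0.18,0,0.03],[0,0,0]],[[0.2,0,0.03],[0,0,0]],[[0.22,0,0.03],[0,0,0]],[[0.24,0,0.03],[0,0,0]],[[0.24,0,0.03],[0,0,0]]]'
python3 - <<'E'
from h import *
from workcell import state,capture
s=state();print(s["tcp_pos"],s["t"])
c=capture("wrist");np.savez("w3.npz",**c,**{k:s[k] for k in("tcp_pos","tcp_rot")});cv2.imwrite("pics/w3.png",c["frame"])
c=capture("top");print(fit_heel(c,(.5,-.23),(.65,-.08)).x)
E
```

```text
t: 3.62
tcp_pos: [0.5596, -0.2013, 0.0252]
tcp_rot: [-0.0, 0.731, 0.683, 0.0]
contact_force: [-1.7, 0.2, -0.3]
finger_gap: 0.25
gripper_force: 0.0
[ 0.55956885 -0.20126821  0.02524951] 3.625
h 0.02329752740229711 n 30
[ 0.59781256 -0.09256329 -0.38637855]
```

View pics/w3.png

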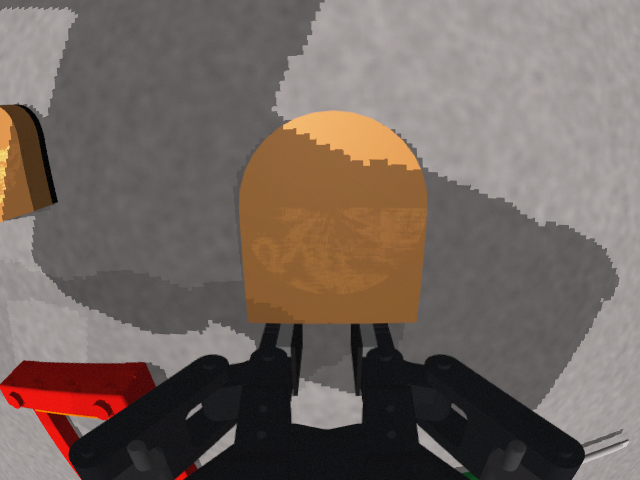

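The heel's flat edge now rests on the fingers at row 323, with its midline at column 334, so it is still square. I fit the heel from this view and plan the S-curve.

```bash
cat >> h.py <<'E'
def wheel(c,p0):
    H=cv2.cvtColor(c["frame"],cv2.COLOR_BGR2HSV)
    m=((H[...,0]>5)&(H[...,0]<28)&(H[...,1]>90)).astype(np.uint8)
    m=cv2.morphologyEx(m,cv2.MORPH_OPEN,np.ones((3,3),np.uint8))
    cs=[k[:,0] for k in cv2.findContours(m,0,cv2.CHAIN_APPROX_NONE)[0] if len(k)>100]
    ws=[wplane(c,k,.025) for k in cs];w=min(ws,key=lambda w:np.hypot(*(w.mean(0)-p0[:2])))
    f=lambda p:np.sum(np.abs(heel_sd((w-p[:2])@rot(p[2]))))
    r=minimize(f,p0,method="Nelder-Mead",options=dict(xatol=1e-5,fatol=1e-7));print("wrist heel",r.x.round(4),"err mm",r.fun/len(w)*1e3)
    return r.x
def plan(s,h,path): # path: list of heel (x,y,yaw); prints rows keeping tool rigid w.r.t. heel
    R=Rq(s["tcp_rot"]);rel=rot(-h[2])@(s["tcp_pos"][:2]-h[:2])
    for p in path:
        t=np.array([*(p[:2]+rot(p[2])@rel),s["tcp_pos"][2]])
        d=R.T@(t-s["tcp_pos"]);print("[[%.3f,%.3f,0],[0,0,%.3f]]"%(d[0]/.2,d[1]/.2,-(p[2]-h[2])/np.radians(120)),p.round(3))
def arcs(h,segs,step=.005): # segs (length, yaw change): unicycle path
    p=np.array(h,float);out=[]
    for L,da in segs:
        n=round(L/step)
        for _ in range(n):
            a=p[2]+da/n/2;p=p+[-np.sin(a)*L/n,np.cos(a)*L/n,da/n];out.append(p)
    return out
E
python3 - <<'E'
from h import *
from workcell import state
s=state();c=dict(np.load("w3.npz"));h=wheel(c,[.563,-.15,-.07])
# S-curve ending on the line at yaw -0.02
for pk in(.3,.35,.4,.45):
    p=arcs(h,[(.055,pk-h[2]),(.055,-.02-pk)]);e=p[-1];print(pk,e.round(4),"line x",.541+.02*(e[1]-.046))
plan(s,h,arcs(h,[(.055,.4-h[2]),(.055,-.42)],.0069)[:8])
E
```

```text
wrist heel [ 0.5645 -0.1532 -0.0683] err mm 0.18924847119143084
0.3 [ 0.5505 -0.0447 -0.02  ] line x 0.5391868830265124
0.35 [ 0.5478 -0.0452 -0.02  ] line x 0.5391759170960838
0.4 [ 0.5452 -0.0458 -0.02  ] line x 0.5391631842607898
0.45 [ 0.5425 -0.0466 -0.02  ] line x 0.539148704069303
[[0.034,0.013,0],[0,0,-0.028]] [ 0.565 -0.146 -0.01 ]
[[0.069,0.024,0],[0,0,-0.056]] [ 0.565 -0.139  0.049]
[[0.105,0.034,0],[0,0,-0.084]] [ 0.564 -0.133  0.107]
[[0.141,0.041,0],[0,0,-0.112]] [ 0.563 -0.126  0.166]
[[0.177,0.045,0],[0,0,-0.140]] [ 0.562 -0.119  0.224]
[[0.214,0.048,0],[0,0,-0.168]] [ 0.56  -0.112  0.283]
[[0.251,0.049,0],[0,0,-0.196]] [ 0.558 -0.106  0.341]
[[0.288,0.047,0],[0,0,-0.224]] [ 0.555 -0.099  0.4  ]
```

```bash
python3 -m jog '[[[0.034,0.013,0],[0,0,-0.028]],[[0.069,0.024,0],[0,0,-0.056]],[[0.105,0.034,0],[0,0,-0.084]],[[0.141,0.041,0],[0,0,-0.112]],[[0.177,0.045,0],[0,0,-0.14]],[[0.214,0.048,0],[0,0,-0.168]],[[0.251,0.049,0],[0,0,-0.196]],[[0.288,0.047,0],[0,0,-0.224]]]'
python3 - <<'E'
from h import *
from workcell import state,capture
capture("side")
s=state();print(s["tcp_pos"],s["t"])
c=capture("wrist");c.update({k:s[k] for k in("tcp_pos","tcp_rot")});np.savez("w4.npz",**c);cv2.imwrite("pics/w4.png",c["frame"])
h=wheel(c,[.555,-.1,.4])
E
```

```text
t: 4.72
tcp_pos: [0.5731, -0.1448, 0.0253]
tcp_rot: [0.0, 0.551, 0.834, 0.0]
contact_force: [0.3, -1.0, -0.0]
finger_gap: 0.248
gripper_force: 0.3
[ 0.57288664 -0.14391108  0.02524581] 4.775
wrist heel [ 0.555  -0.0988  0.4066] err mm 0.2011440226216525
```

View pics/w4.png

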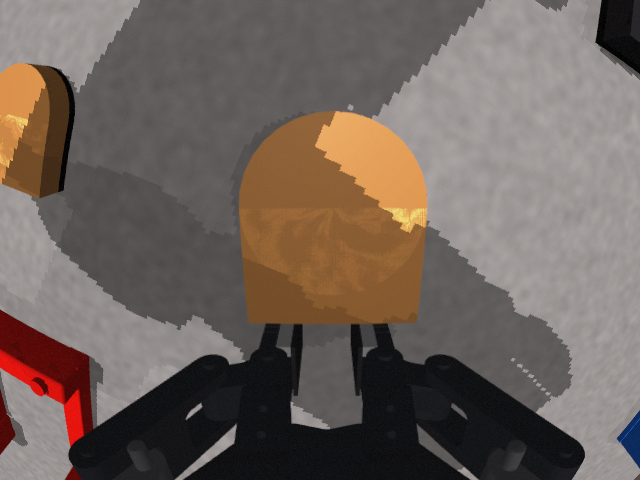

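Tracking is exact: the heel is still square on both fingers, with fit yaw 0.407. Next comes 10 mm straight and then the turn back.

Run:
```python
from h import *
from workcell import state
s=state();h=np.array([.555,-.0988,.4066])
plan(s,h,arcs(h,[(.01,0),(.052,-.4266)],.0088))
```

```text
[[0.050,-0.000,0],[0,0,-0.000]] [ 0.551 -0.09   0.407]
[[0.094,-0.016,0],[0,0,0.034]] [ 0.548 -0.082  0.336]
[[0.140,-0.029,0],[0,0,0.068]] [ 0.545 -0.073  0.264]
[[0.186,-0.039,0],[0,0,0.102]] [ 0.543 -0.065  0.193]
[[0.233,-0.045,0],[0,0,0.136]] [ 0.542 -0.056  0.122]
[[0.280,-0.048,0],[0,0,0.170]] [ 0.541 -0.048  0.051]
[[0.327,-0.047,0],[0,0,0.204]] [ 0.541 -0.039 -0.02 ]
```

```bash
python3 -m jog '[[[0.05,0,0],[0,0,0]],[[0.094,-0.016,0],[0,0,0.034]],[[0.14,-0.029,0],[0,0,0.068]],[[0.186,-0.039,0],[0,0,0.102]],[[0.233,-0.045,0],[0,0,0.136]],[[0.28,-0.048,0],[0,0,0.17]],[[0.327,-0.047,0],[0,0,0.204]],[[0.327,-0.047,0],[0,0,0.204]]]'
python3 - <<'E'
from h import *
from workcell import state,capture
s=state();print(s["tcp_pos"],s["t"])
c=capture("wrist");c.update({k:s[k] for k in("tcp_pos","tcp_rot")});np.savez("w5.npz",**c);cv2.imwrite("pics/w5.png",c["frame"])
h=wheel(c,[.541,-.039,-.02])
E
```

```text
t: 5.82
tcp_pos: [0.5379, -0.0875, 0.0252]
tcp_rot: [-0.0, 0.716, 0.698, -0.0]
contact_force: [-1.3, -0.5, 0.1]
finger_gap: 0.25
gripper_force: 0.0
[ 0.53789037 -0.08747938  0.02520908] 5.825
wrist heel [ 0.5413 -0.0389 -0.0387] err mm 0.18689942443610963
```

View pics/w5.png

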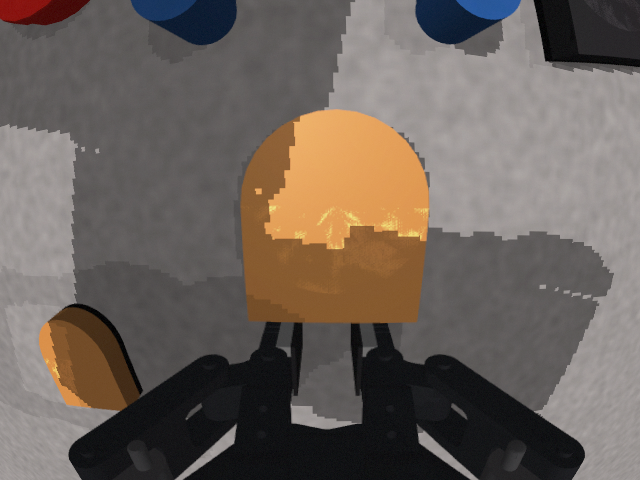

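The wrist view shows the cheek bases at about (207,44) and (448,44), with inner edges at columns 236 and 416 and the heel nose at (335,110). I fit the fixture from the base contours in this same camera.

```bash
cat >> h.py <<'E'
def wfix(c,p0,lo=(195,1),hi=(458,50)):
    H=cv2.cvtColor(c["frame"],cv2.COLOR_BGR2HSV)
    m=((H[...,0]>95)&(H[...,0]<130)&(H[...,1]>120)).astype(np.uint8)
    pts=[]
    for k in cv2.findContours(m,0,cv2.CHAIN_APPROX_NONE)[0]:
        k=k[:,0]
        if len(k)>60: pts.append(k[(k[:,0]>=lo[0])&(k[:,0]<=hi[0])&(k[:,1]>=lo[1])&(k[:,1]<=hi[1])])
    k=np.vstack(pts)
    q=[]  # keep only outline facing the gap/near side: lowest pixel per column, innermost per row
    for side in(k[k[:,0]<326],k[k[:,0]>=326]):
        for u in np.unique(side[:,0]): q.append((u,side[side[:,0]==u,1].max()))
    w=wplane(c,q,0.)
    def f(p):
        z=(w-p[:2])@rot(p[2]);x=np.abs(z[:,0])-.048;y=z[:,1]+.005
        return np.sum(np.abs(np.where(y<0,np.hypot(x,y),np.abs(x))-.013))
    r=min((minimize(f,[p0[0],p0[1],a],method="Nelder-Mead",options=dict(xatol=1e-5,fatol=1e-7)) for a in(-.05,-.02,.02)),key=lambda r:r.fun)
    print("fixture",r.x.round(4),"err mm",r.fun/len(w)*1e3,len(w));return r.x
E
python3 - <<'E'
from h import *
c=dict(np.load("w5.npz"));h=wheel(c,[.541,-.039,-.02]);f=wfix(c,[.541,.046])
d=rot(f[2]).T@(h[:2]-f[:2]);print("heel in fixture",d.round(4),h[2]-f[2])
E
```

```text
wrist heel [ 0.5413 -0.0389 -0.0387] err mm 0.18689942443610963
fixture [ 0.5403  0.0478 -0.0213] err mm 0.11120294968422298 84
heel in fixture [ 0.0028 -0.0866] -0.01735636857519303
```

Run:
```python
from h import *
from workcell import state
s=state();h=np.array([.5413,-.0389,-.0387])
plan(s,h,arcs(h,[(.021,.145+.0174),(.021,-.145),(.008,0)],.007))
```

```text
[[0.035,0.013,0],[0,0,-0.026]] [ 0.541 -0.032  0.015]
[[0.070,0.024,0],[0,0,-0.052]] [ 0.541 -0.025  0.07 ]
[[0.106,0.033,0],[0,0,-0.078]] [ 0.54  -0.018  0.124]
[[0.140,0.017,0],[0,0,-0.054]] [ 0.54  -0.011  0.075]
[[0.174,0.002,0],[0,0,-0.031]] [ 0.539 -0.004  0.027]
[[0.209,-0.011,0],[0,0,-0.008]] [ 0.539  0.003 -0.021]
[[0.249,-0.011,0],[0,0,-0.008]] [ 0.54   0.011 -0.021]
```

```bash
python3 -m jog '[[[0.035,0.013,0],[0,0,-0.026]],[[0.07,0.024,0],[0,0,-0.052]],[[0.106,0.033,0],[0,0,-0.078]],[[0.14,0.017,0],[0,0,-0.054]],[[0.174,0.002,0],[0,0,-0.031]],[[0.209,-0.011,0],[0,0,-0.008]],[[0.249,-0.011,0],[0,0,-0.008]],[[0.249,-0.011,0],[0,0,-0.008]]]'
python3 - <<'E'
from h import *
from workcell import state,capture
s=state();print(s["tcp_pos"],s["t"])
c=capture("wrist");c.update({k:s[k] for k in("tcp_pos","tcp_rot")});np.savez("w6.npz",**c);cv2.imwrite("pics/w6.png",c["frame"])
h=wheel(c,[.54,.011,-.02]);f=[.5403,.0478,-.0213]
d=rot(f[2]).T@(h[:2]-f[:2]);print("heel in fixture",d.round(4),h[2]-f[2])
t=rot(f[2]).T@(s["tcp_pos"][:2]-f[:2]);R=Rq(s["tcp_rot"]);print("tcp in fixture",t,np.arctan2(R[1,0],R[0,0])-np.pi/2-f[2])
E
```

```text
t: 6.88
tcp_pos: [0.5378, -0.0378, 0.0253]
tcp_rot: [-0.0, 0.71, 0.704, 0.0]
contact_force: [0.4, -0.3, -0.5]
finger_gap: 0.247
gripper_force: 0.0
[ 0.53775735 -0.03783428  0.02527488] 6.875
wrist heel [ 0.5393  0.0106 -0.0095] err mm 0.15650328022717325
heel in fixture [-0.0002 -0.0372] 0.011797148937910354
tcp in fixture [-0.0007182  -0.08566901] 0.013689652706544556
```

View pics/w6.png

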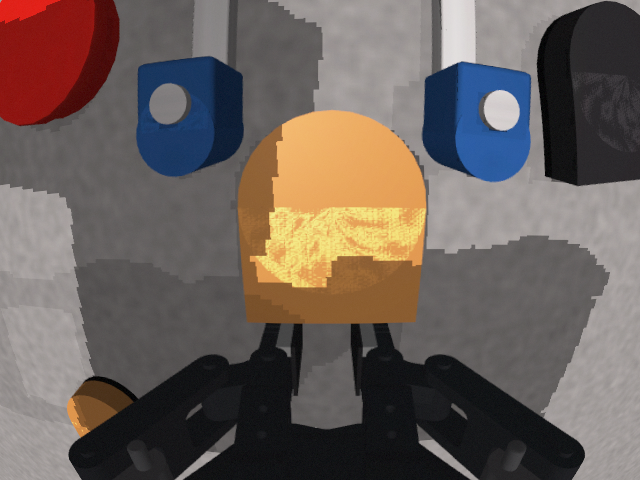

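The heel is centred: cheek bases at columns 243 and 423, heel midline at 333, and about 0.2 mm of offset. Before going through, I check that the gripper linkage clears the 40 mm cheeks.

Run:
```python
from h import *
c=dict(np.load("w6.npz"));v,u=np.mgrid[:480,:640];d=np.stack([u-c["K"][0,2],v-c["K"][1,2]],-1);r=np.hypot(d[...,0],d[...,1])+1e-9;th=r/c["K"][0,0]
z=c["z_map"].astype(float);rad=z*np.tan(th)
P=np.stack([d[...,0]/r*rad,d[...,1]/r*rad,z],-1);T=c["hand_eye"];P=P@T[:3,:3].T+T[:3,3]
m=(z>0)&(c["frame"].max(-1)<60)&(v>320)
W=.0253-P[...,2]  # world height
for a,b in[(.0,.01),(.01,.02),(.02,.03),(.03,.04),(.04,.05),(.05,.06),(.06,.07),(.07,.09)]:
    k=m&(W>a)&(W<b)&(np.abs(P[...,1])<.09)&(P[...,0]<.02)
    if k.sum()>5:print(a,b,k.sum(),"y",np.percentile(P[...,1][k],[1,99]).round(3),"xmax",np.percentile(P[...,0][k],99).round(3))
f=[.5403,.0478,-.0213]
from workcell import state
s=state();R=Rq(s["tcp_rot"])
# remaining shift: heel y -37.2 -> 72 => 109.2 mm along fixture y, yaw to fixture
for L in(.03,.06,.09,.105,.11):
    t=np.array([*(np.array(f[:2])+rot(f[2])@[-.0003,-.0857+L]),.0253]);print(L,((R.T@(t-s["tcp_pos"]))/.2).round(3))
```

```text
0.0 0.01 91 y [-0.081  0.075] xmax -0.001
0.01 0.02 220 y [-0.024  0.023] xmax 0.007
0.02 0.03 688 y [-0.025  0.023] xmax 0.011
0.03 0.04 709 y [-0.025  0.023] xmax 0.011
0.04 0.05 1945 y [-0.038  0.036] xmax 0.013
0.05 0.06 6238 y [-0.045  0.043] xmax 0.013
0.06 0.07 5313 y [-0.049  0.048] xmax 0.016
0.07 0.09 18409 y [-0.058  0.057] xmax 0.017
0.03 [ 0.151  0.004 -0.   ]
0.06 [ 0.301  0.006 -0.   ]
0.09 [ 0.451  0.008 -0.   ]
0.105 [ 0.526  0.009 -0.   ]
0.11 [ 0.551  0.01  -0.   ]
```

```bash
python3 -m jog '[[[-0.02,0,0],[0,0,0]],[[-0.02,0.001,-0.02],[0,0,0.006]],[[0.02,0.002,-0.02],[0,0,0.006]],[[0.06,0.003,-0.02],[0,0,0.006]],[[0.095,0.003,-0.02],[0,0,0.006]],[[0.13,0.004,-0.02],[0,0,0.006]],[[0.165,0.004,-0.02],[0,0,0.006]],[[0.2,0.005,-0.02],[0,0,0.006]]]'
python3 - <<'E'
from h import *
from workcell import state,capture
s=state();print(s["tcp_pos"],s["t"])
c=capture("wrist");c.update({k:s[k] for k in("tcp_pos","tcp_rot")});np.savez("w7.npz",**c);cv2.imwrite("pics/w7.png",c["frame"])
h=wheel(c,[.54,.045,-.02]);f=[.5403,.0478,-.0213]
d=rot(f[2]).T@(h[:2]-f[:2]);print("heel in fixture",d.round(4),h[2]-f[2])
t=rot(f[2]).T@(s["tcp_pos"][:2]-f[:2]);print("tcp in fixture",t)
E
```

```text
t: 7.92
tcp_pos: [0.539, 0.0022, 0.0292]
tcp_rot: [-0.0, 0.715, 0.7, -0.0]
contact_force: [0.3, -2.1, 1.1]
finger_gap: 0.249
gripper_force: 0.8
[0.53895719 0.0022453  0.02923448] 7.925
wrist heel [ 0.5401  0.0504 -0.0227] err mm 0.1988768595707924
heel in fixture [-0.0003  0.0026] -0.0014329012037783626
tcp in fixture [-0.00037227 -0.04557296]
```

View pics/w7.png

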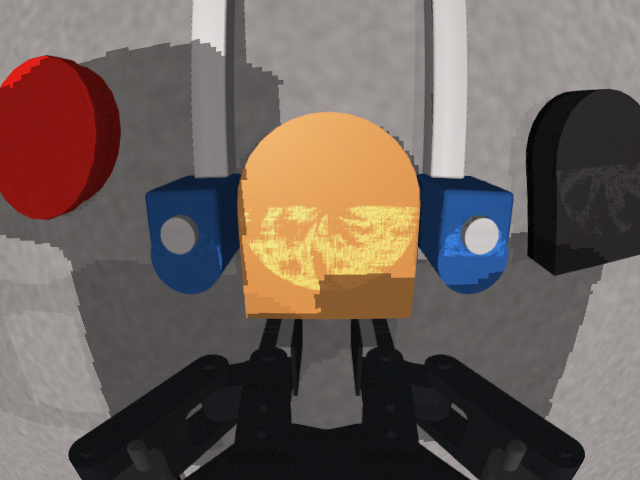

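The heel is in the gap, centred and square, with 69 mm to go. I continue straight.

```bash
python3 -m jog '[[[0.035,0,0],[0,0,0]],[[0.07,0,0],[0,0,0]],[[0.105,0,0],[0,0,0]],[[0.14,0,0],[0,0,0]],[[0.175,0,0],[0,0,0]],[[0.21,0,0],[0,0,0]],[[0.245,0,0],[0,0,0]],[[0.28,0,0],[0,0,0]]]'; python3 -m jog '[[[0.02,0,0],[0,0,0]],[[0.035,0,0],[0,0,0]],[[0.05,0,0],[0,0,0]],[[0.057,0,0],[0,0,0]],[[0.064,0,0],[0,0,0]]]'
python3 - <<'E'
from h import *
from workcell import state,capture
s=state();print(s["tcp_pos"],s["t"])
c=capture("wrist");c.update({k:s[k] for k in("tcp_pos","tcp_rot")});np.savez("w8.npz",**c);cv2.imwrite("pics/w8.png",c["frame"])
h=wheel(c,[.54,.118,-.02]);f=[.5403,.0478,-.0213]
d=rot(f[2]).T@(h[:2]-f[:2]);print("heel in fixture",d.round(4),h[2]-f[2])
E
```

```text
t: 8.98
tcp_pos: [0.5401, 0.0582, 0.0292]
tcp_rot: [-0.0, 0.715, 0.699, -0.0]
contact_force: [0.4, -1.2, -0.0]
finger_gap: 0.252
gripper_force: 0.3
t: 9.6
tcp_pos: [0.5405, 0.0705, 0.0293]
tcp_rot: [0.0, 0.715, 0.699, -0.0]
contact_force: [-0.6, -1.2, 0.4]
finger_gap: 0.25
gripper_force: 0.3
[0.54049702 0.07047892 0.0292589 ] 9.6
wrist heel [ 0.5417  0.1192 -0.0218] err mm 2.6956769996309724
heel in fixture [-0.0001  0.0714] -0.0005410708623154285
```

View pics/w8.png

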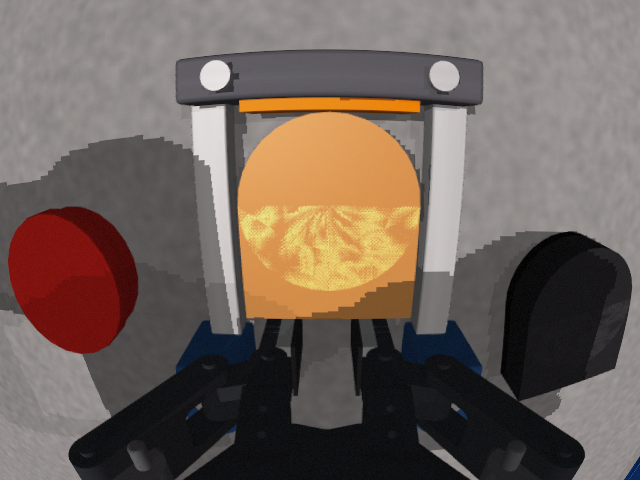

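The nose is just about at the orange pad (row 112), with no contact force yet. I creep forward until the force rises.

```bash
python3 -m jog '[[[0.002,0,0],[0,0,0]],[[0.004,0,0],[0,0,0]],[[0.006,0,0],[0,0,0]],[[0.006,0,0],[0,0,0]]]';python3 -m jog '[[[0.002,0,0],[0,0,0]],[[0.004,0,0],[0,0,0]],[[0.004,0,0],[0,0,0]]]'
```

```text
t: 10.15
tcp_pos: [0.5406, 0.0713, 0.0293]
tcp_rot: [0.0, 0.715, 0.7, -0.0]
contact_force: [-0.6, -2.9, 0.2]
finger_gap: 0.252
gripper_force: 1.6
t: 10.52
tcp_pos: [0.5406, 0.0714, 0.0293]
tcp_rot: [0.001, 0.714, 0.7, -0.001]
contact_force: [-1.2, -6.7, 0.1]
finger_gap: 0.251
gripper_force: 3.3
```

```bash
python3 -m jog '[[[0.003,0,0],[0,0,0]],[[0.006,0,0],[0,0,0]],[[0.006,0,0],[0,0,0]]]'; python3 -m jog '[[[-0.05,0,0],[0,0,0]],[[-0.1,0,0],[0,0,0]],[[-0.1,0,-0.3],[0,0,0]],[[-0.1,0,-0.6],[0,0,0]],[[-0.1,0,-0.9],[0,0,0]],[[-0.1,0,-0.9],[0,0,0]],[[-0.1,0,-0.9],[0,0,0]]]'
python3 - <<'E'
from h import *
from workcell import state,capture
s=state();print(s["t"])
c=capture("wrist");c.update({k:s[k] for k in("tcp_pos","tcp_rot")});np.savez("w9.npz",**c);cv2.imwrite("pics/w9.png",c["frame"])
E
```

```text
t: 10.9
tcp_pos: [0.5406, 0.0715, 0.0293]
tcp_rot: [0.001, 0.714, 0.7, -0.001]
contact_force: [-0.1, -10.0, 1.2]
finger_gap: 0.25
gripper_force: 5.3
t: 11.78
tcp_pos: [0.5397, 0.0538, 0.2091]
tcp_rot: [-0.0, 0.715, 0.699, 0.0]
contact_force: [-0.4, 0.5, -1.0]
finger_gap: 0.244
gripper_force: 0.0
11.775
```

View pics/w9.png

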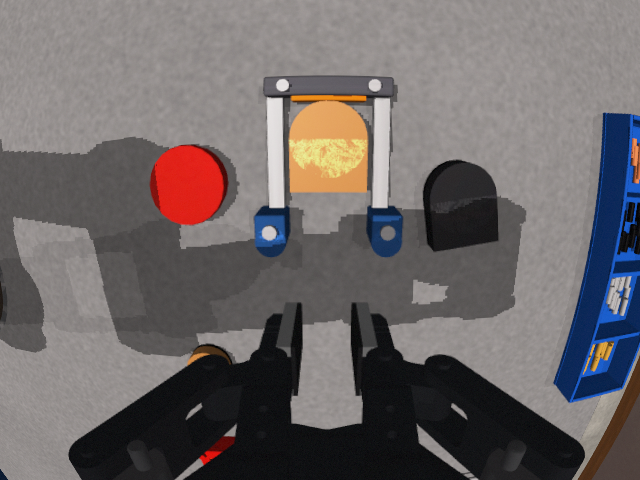

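The heel's nose (329,100) is against the orange pad, square between the rails. The tin and the spare heel are undisturbed, and the robot is clear.

```bash
python3 -c "
from workcell import close_job;print(close_job())"
```

```text
the job is handed in; nothing more can be done
None
```

The tan heel block was pushed flat through the gap and is home against the orange pad, square between the rails, with the robot clear and the tin and spare heel beside it untouched; the job was handed in at about 12 s.

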